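# Charge the grinding jar from the cup under the splash shield

## Task

Take the orange cup out from under the amber splash shield and, holding it, pour all six grinding balls into the steel jar with the blue band. Then set the empty cup gently back upright in the middle of the blue mat under the shield. Spill nothing, keep the jar upright where it is, and leave the glass beaker, the brown bottle and the green tip box alone.

Things in the scene. Friction and masses are not known exactly. Their poses are not given: they have to be found in the camera images.
- station: Fixed weighing station; origin on the bench under the mat's centre, z up, x pointing away from its open front, which faces the robot's right (-y) within 18 degrees. White tray 170 (x -60 to 110) by 200 (y), 6 thick. Horizontal amber shield, 200 wide, 8 thick, underside 160 above the bench, over x -20 to 110: it overhangs the cup. Posts 12 diameter at x 90, y +-88; front and sides open.
- mat (a point): Centre of the top face of the round blue mat (90 diameter, 4 thick, on the tray), 10 above the bench: where the cup stands at first (within 12) and must stand again. Axes as the station's.
- shield_edge (a point): Middle of the lower edge of the shield on its open side, 160 above the bench, 20 nearer the open side than the mat's centre.
- cup: Loose orange cup, round: straight outer wall 60 diameter, 70 high, origin at the centre of its underside, z along its axis to the mouth. White conical inside, 32 wide at the floor (8 above the underside), 53 at the mouth: its wall leans 9 degrees, so the balls begin to roll out before the cup lies level. 110 to 230 g, and 78 g of balls.
- jar: Loose, heavy (about 0.9 kg) open steel grinding jar with a blue band round it: 96 outer diameter (99 at the band), 70 high, inner diameter 86, inner floor 8 above its underside; origin at the centre of its underside, z up.
- beaker: Loose empty clear glass beaker without a band, 84 diameter at the rim, 95 high; not to be used. It and the jar may swap places. Origin at the centre of its underside.
- bottle: Loose closed brown bottle with blue cap, 64 diameter, about 150 high; a bystander. Origin at the centre of its underside.
- tipbox: Loose green pipette-tip box with clear lid, 80 by 110 by 65 high; a bystander. Origin at the centre of its underside.
- ball0: Yellow grinding ball, 16 diameter, 13 g, origin at its centre; one of six that lie in the cup at first.
- ball1: Yellow grinding ball, 16 diameter, 13 g, origin at its centre; one of six that lie in the cup at first.
- ball2: Yellow grinding ball, 16 diameter, 13 g, origin at its centre; one of six that lie in the cup at first.
- ball3: Yellow grinding ball, 16 diameter, 13 g, origin at its centre; one of six that lie in the cup at first.
- ball4: Yellow grinding ball, 16 diameter, 13 g, origin at its centre; one of six that lie in the cup at first.
- ball5: Yellow grinding ball, 16 diameter, 13 g, origin at its centre; one of six that lie in the cup at first.
Mind the look-alikes: they are no part of the job. Of the things that look like the cup, the middle-sized one is meant.

How it is judged:
By the outcome, as a careful person would: the job done as asked, in the order asked, and still so for the second after the job is handed in, with the robot touching nothing.
It also fails if it takes over 61 s, if anything falls off the work surface, if the arm or the gripper's body presses on something with over 40 N, if the wrist force passes 120 N, or if a joint passes its speed limit or range.

## Robot

A 6-joint arm with a two-finger parallel gripper is mounted at the origin on the work surface. World frame = base frame: x ahead of the robot, y to its left, z up, the work surface at z = 0. Lengths are in m, angles in rad, forces in N, time in s.
With the tool pointing down it reaches from about 0.3 to 0.875 m from the base axis. Payload 6.4 kg.
Tool frame: the origin (TCP) lies midway between the tips of the shut fingers; the grasp point (between the pads) lies 19 mm behind it; z points along the fingers, y is the line along which they close (so a half turn about z gives the same grasp; the last joint's range is limited). The gripper opens to 85 mm and grips with 20 to 120 N. Pads are 22 mm wide; open, the fingers measure 114 mm over their backs; the gripper's body (76 mm by 85 mm) begins 54 mm behind the grasp point. The pads swing forward as they close: fully open they stand 13 mm farther back than shut.
Start: joints at [0.988, 0.181, 1.607, -0, 1.354, -0.206], TCP at [0.212, 0.535, 0.203] pointing down, gripper open.
Joint ranges: [-2.99, 2.99], [-0.89, 2.07], [0.3, 2.58], [-1.14, 4.28], [0, 2.63], [-3.12, 3.12]. Speed limits (rad/s): [2.57, 2.57, 3.01, 3.14, 3.14, 3.14].

## Interface

Orientations are given as a unit quaternion [w, x, y, z].
In Python, from bench import ctrl, vision, workorder gives the robot as it stands. The module is installed in compiled form; this text tells all that it offers.
- The arm moves only by the tool servo_tool, never from a script. Its argument "steps" is a list of rows, each an object of numbers: "dx", "dy", "dz": the shift along the world's x, y, z as a fraction of full scale; "wx", "wy", "wz": the turn, a rotation vector about the world's x, y, z as a fraction of full scale. A call has exactly 5 rows; each row is the pose to reach, as a shift and turn from the pose commanded when the call began, turning the shorter way round; what a row does not reach only later rows make up. Full scale, the value 1, is 100 mm for a shift and pi rad for a turn. A row lasts 1/12 s, in which the tool goes at most 41.7 mm and 7.16 degrees, less where a joint would pass 70% of its speed; a pose out of reach is approached as far as the arm can. A call with a number of a shift or a turn outside -1 to 1 is refused whole. A call with a gripper value outside its range is refused whole. "jaw" is the opening, from 0 (shut) to 1 (fully open), set as the call begins (left out, the last holds). The fingers move at their own pace and stop on an object; the grip force is fixed at half the most. Time passes only in rows, so rows that repeat a pose let the fingers close, or fill a call up. It gives the time, the measured TCP pose, the force, the opening and the grip force at its end, in the units of the state.
- ctrl.get_obs(): the state, without advancing time (a new reading comes with each control period).
- vision.camera(name): name is "scene" or "top" or "wrist"; returns a dict with "frame" (400x640x3 uint8, red, green, blue), "vfov" (degrees; the focal length in pixels is half the picture's height over the tangent of half this angle, whatever the lens; pixels are square), "cx", "cy" (the principal point, pixels), "D" ([k1, k2, p1, p2, k3] as OpenCV has them; the pictures are not rectified), "camera_from_world" (4x4, takes a point from world to camera coordinates). Camera axes: x right, y up, looking along -z (the intrinsics and any distortion apply to the point x, -y, -z); pixel columns grow to the right and rows downward; lengths in m; the calibration is good to about 2 mm. A picture is of the moment at which its call begins. There is no depth.
- workorder.hand_in(): hands the job in; it is judged then, once.
The state is a dict: "time_s": time; "q": joint angles; "dq": joint speeds; "joint_efforts": joint torques, N m; "eef_pos": TCP position; "eef_rot": TCP orientation; "wrist_force": force on the tool from outside, world axes, zero at the start; "torque": the same for the moment, N m; "opening": opening from 0.0 (shut) to 1.0 (fully open); "grasp_force": force on a finger pad.
Only numpy, scipy, OpenCV 4.12 (cv2) and the standard library are available. Lean on these libraries where they do the work, as an engineer would, in place of code of your own. Each camera call takes 0.05 s, during which the arm holds its last target. There are 200 camera calls.

## Working session

There is one attempt and no reset: what is moved stays moved. The work goes in short steps, Python scripts to look and compute and a tool call to move; the robot and the scene stay as the last step left them, time stands still between calls to the robot, and variables do not carry over. Pictures are saved under pics/ and viewed, at most 12 in all, crops included, and the job is handed in when it is done.

Besides the shell and the picture viewer there is one more tool, called after "Emit:" in YAML: its name, and indented under it one key for each argument. servo_tool: Moves the arm, as the interface text tells. Its arguments: {"type":"object","properties":{"steps":{"type":"array","items":{"type":"object","properties":{"dx":{"type":"number"},"dy":{"type":"number"},"dz":{"type":"number"},"wx":{"type":"number"},"wy":{"type":"number"},"wz":{"type":"number"}}}},"jaw":{"type":"number"}},"required":["steps"]}

```bash
mkdir -p pics; cat > h.py <<'E'
import numpy as np, cv2
from bench import ctrl, vision, workorder
def cam(n):
    c=vision.camera(n); f=200/np.tan(np.radians(c['vfov'])/2)
    c['K']=np.array([[f,0,c['cx']],[0,f,c['cy']],[0,0,1.]]); c['D']=np.array(c['D'],float)
    M=np.array(c['camera_from_world']); F=np.diag([1,-1,-1.]); c['R']=F@M[:3,:3]; c['t']=F@M[:3,3]
    return c
def ray(c,p):
    u=cv2.undistortPoints(np.array([[p]],float),c['K'],c['D'])[0,0]
    return -c['R'].T@c['t'], c['R'].T@np.array([u[0],u[1],1])
def atz(c,p,z):
    o,d=ray(c,p); return o+d*(z-o[2])/d[2]
def proj(c,P):
    return cv2.projectPoints(np.array(P,float).reshape(-1,3),cv2.Rodrigues(c['R'])[0],c['t'],c['K'],c['D'])[0][:,0]
def save(c,n): cv2.imwrite('pics/'+n+'.png',cv2.cvtColor(c['frame'],cv2.COLOR_RGB2BGR))
E
python3 - <<'E'
from h import *
import pickle
for n in('scene','top'):
    c=cam(n); save(c,n); pickle.dump(c,open(n+'.pkl','wb')); print(n,-c['R'].T@c['t'],c['K'][0,0],c['D'])
o=ctrl.get_obs(); print(o['time_s'],o['eef_pos'],o['eef_rot'],o['opening'])
E
```

```text
scene [ 0.864235   -0.36257933  1.17896855] 502.42977318926563 [0.03531983 0.         0.         0.         0.        ]
top [ 0.50584156 -0.05452764  1.01993237] 424.5861063111823 [0.02728249 0.         0.         0.         0.        ]
0.1 [0.21124903 0.53421676 0.20267402] [-3.07957712e-04  1.87281740e-01  9.82305920e-01 -7.31715780e-04] 1.001882303570679
```

View pics/scene.png

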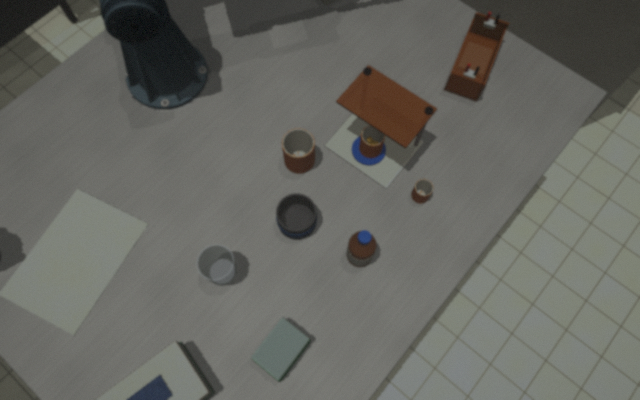

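View pics/top.png

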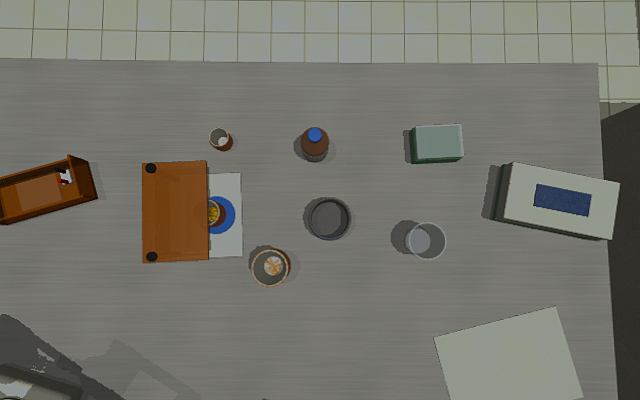

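The top view has +x up and -y to the right. The station's shield is at (175,211), the cup peeks out at (215,213), the jar is at (328,218), the large look-alike cup at (270,267), the small one at (220,138), and the bottle at (315,143). I'll enlarge the station and jar area.

```bash
python3 - <<'E'
from h import *
import pickle
c=pickle.load(open('top.pkl','rb'))
im=cv2.cvtColor(c['frame'],cv2.COLOR_RGB2BGR)[120:300,130:370]
cv2.imwrite('pics/t1.png',cv2.resize(im,None,fx=3.3,fy=3.3,interpolation=cv2.INTER_CUBIC)[:594,:792])
s=pickle.load(open('scene.pkl','rb'))
im=cv2.cvtColor(s['frame'],cv2.COLOR_RGB2BGR)[60:240,265:445]
cv2.imwrite('pics/s1.png',np.clip(cv2.resize(im,None,fx=3.3,fy=3.3,interpolation=cv2.INTER_CUBIC)*1.5,0,255))
E
```

```text
[ WARN:0@0.540] global loadsave.cpp:1063 imwrite_ Unsupported depth image for selected encoder is fallbacked to CV_8U.
```

View pics/t1.png

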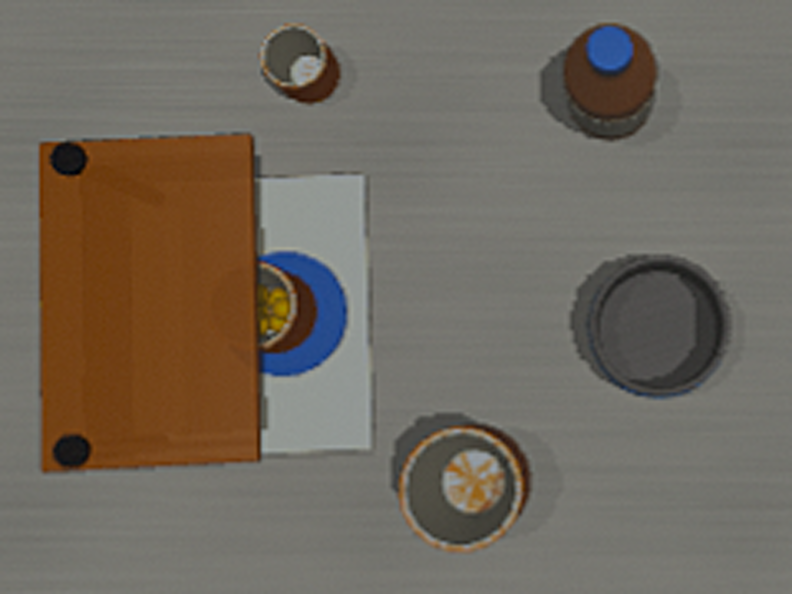

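View pics/s1.png

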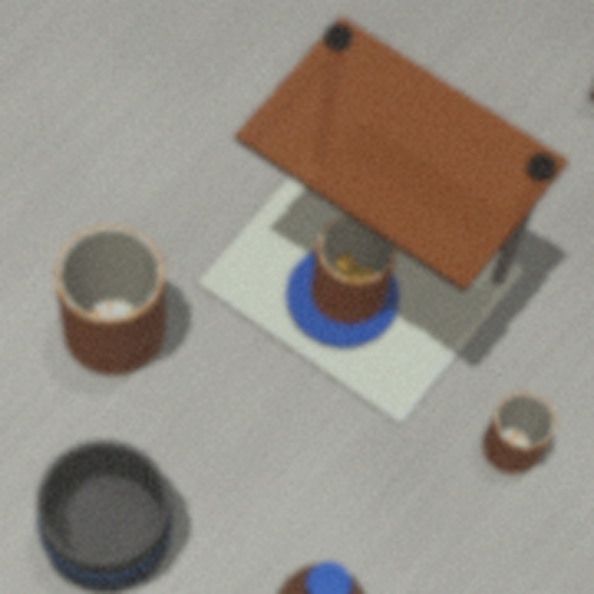

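```bash
python3 - <<'E'
from h import *
import pickle
np.set_printoptions(precision=4,suppress=True)
c=pickle.load(open('top.pkl','rb')); s=pickle.load(open('scene.pkl','rb'))
T=lambda u,v,z:atz(c,(130+u/3.3,120+v/3.3),z)
S=lambda u,v,z:atz(s,(265+u/3.3,60+v/3.3),z)
a,b=T(366,174,.006),T(373,450,.006); print('tray',a,b,np.linalg.norm(a-b))
d=(a-b)/np.linalg.norm(a-b); 
for p,q in[((252,135),(260,460)),((40,143),(42,471)),((252,135),(40,143)),((260,460),(42,471))]:
    P,Q=T(*p,.168),T(*q,.168); print('shield',P,Q,np.linalg.norm(P-Q),np.degrees(np.arctan2(*(P-Q)[:2][::-1])))
a2,b2=S(202,281,.006),S(402,419,.006); print('tray scene',a2,b2,np.linalg.norm(a2-b2))
# mat circle top
for n,P in[('mat R',T(347,312,.01)),('mat bottom',T(286,376,.01)),('mat top',T(285,251,.01)),('matS L',S(287,295,.01)),('matS bot',S(345,346,.01)),('matS R',S(399,296,.01)),
 ('cup rim front top',T(299,307,.08)),('rimS L',S(316,250,.08)),('R',S(394,258,.08)),('C',S(355,248,.08)),('base S bottom',S(348,322,.01)),('jar rim c',T(662,324,.07)),('jar S rim c',S(105,508,.07)),('nadir',T(0,0,0)),
 ('bottle cap',T(610,50,.15)),('big cup rim',T(462,488,.09)),('small',T(294,57,.05))]: print(n,P)
print(proj(c,[c['R'].T@-c['t']*np.array([1,1,0])]))
E
```

```text
tray [0.67   0.1262 0.006 ] [0.4702 0.1173 0.006 ] 0.19994644526721575
shield [0.6676 0.1673 0.168 ] [0.4699 0.1573 0.168 ] 0.1978913192940196 2.9167572775893245
shield [0.6618 0.2956 0.168 ] [0.4635 0.2863 0.168 ] 0.19856718104447485 2.6632204454259294
shield [0.6676 0.1673 0.168 ] [0.6618 0.2956 0.168 ] 0.12835541482528648 -87.43836154322234
shield [0.4699 0.1573 0.168 ] [0.4635 0.2863 0.168 ] 0.12923167400321983 -87.13716521793653
tray scene [0.4754 0.1204 0.006 ] [0.6691 0.1306 0.006 ] 0.19395280841591261
mat R [0.5689 0.1372 0.01  ]
mat bottom [0.5229 0.1797 0.01  ]
mat top [0.6129 0.1826 0.01  ]
matS L [0.5355 0.1533 0.01  ]
matS bot [0.598  0.1486 0.01  ]
matS R [0.6028 0.2105 0.01  ]
cup rim front top [0.5678 0.1559 0.08  ]
rimS L [0.5475 0.1658 0.08  ]
R [0.596  0.1988 0.08  ]
C [0.5686 0.1863 0.08  ]
base S bottom [0.5867 0.1664 0.01  ]
jar rim c [ 0.5576 -0.0876  0.07  ]
jar S rim c [ 0.5625 -0.089   0.07  ]
nadir [0.7989 0.3976 0.    ]
bottle cap [ 0.7265 -0.0519  0.15  ]
big cup rim [0.4485 0.0443 0.09  ]
small [0.7456 0.1701 0.05  ]
[[315.777  241.3741]]
```

Station fit: x axis is about (-0.046, 0.999), mat centre is (0.568, 0.182), and the cup is near (0.569, 0.186). The shield edge at y 0.162 and the 0.200 tray width agree with the given sizes. The jar is at about (0.559, -0.088). I'll grasp from the open side with the tool 25° below horizontal.

```bash
cat >> h.py <<'E'
from scipy.spatial.transform import Rotation as Ro
np.set_printoptions(precision=4,suppress=True)
A=np.radians(25)
d0=np.array([-.046*np.cos(A),.999*np.cos(A),-np.sin(A)]); y0=np.array([.999,.046,0]); 
R0=Ro.from_matrix(np.c_[np.cross(y0,d0),y0,d0])
CUP=np.array([.569,.186,.01])
def G(p,R=R0,off=.024): return np.array(p)+off*R.as_matrix()[:,2]   # TCP for pad centre p
def plan(goal,R=R0,src=None):
    o=ctrl.get_obs(); p,r=(o['eef_pos'],Ro.from_quat(np.r_[o['eef_rot'][1:],o['eef_rot'][0]])) if src is None else src
    rv=(R*r.inv()).as_rotvec()
    print('t',o['time_s'],'goal',goal,'d',(np.array(goal)-p)*10,'w',rv/np.pi,'deg',np.degrees(np.linalg.norm(rv)))
def st():
    o=ctrl.get_obs(); print(o['time_s'],o['eef_pos'],'q',np.array(o['q']),'F',o['wrist_force'],o['opening'],o['grasp_force'])
E
python3 - <<'E'
from h import *
g=G(CUP+[0,0,.042]); print('grasp tcp',g,'standoff',g-.11*d0)
plan(g-.11*d0+[0,0,.15])
E
```

```text
grasp tcp [0.568  0.2077 0.0419] standoff [0.5726 0.1081 0.0883]
t 0.1 goal [0.5726 0.1081 0.2383] d [ 3.6134 -4.2608  0.3567] w [ 0.3093  0.2202 -0.324 ] deg 89.84378392874865
```

Emit:
servo_tool:
  steps:
    - {"dx":0.1,"dy":-0.15,"dz":0.3}
    - {"dx":0.25,"dy":-0.3,"dz":0.6,"wx":0.02,"wy":0.015,"wz":-0.02}
    - {"dx":0.4,"dy":-0.5,"dz":0.9,"wx":0.04,"wy":0.03,"wz":-0.045}
    - {"dx":0.55,"dy":-0.7,"dz":1,"wx":0.07,"wy":0.05,"wz":-0.075}
    - {"dx":0.7,"dy":-0.9,"dz":1,"wx":0.1,"wy":0.072,"wz":-0.105}
  jaw: 1

```text
$.steps[0]: bad value
```

Emit:
servo_tool:
  steps:
    - {"dx":0.15,"dy":-0.2,"dz":0.15,"wx":0.02,"wy":0.015,"wz":-0.02}
    - {"dx":0.3,"dy":-0.4,"dz":0.3,"wx":0.04,"wy":0.03,"wz":-0.04}
    - {"dx":0.45,"dy":-0.6,"dz":0.45,"wx":0.06,"wy":0.043,"wz":-0.06}
    - {"dx":0.6,"dy":-0.8,"dz":0.6,"wx":0.08,"wy":0.058,"wz":-0.08}
    - {"dx":0.75,"dy":-1,"dz":0.7,"wx":0.1,"wy":0.072,"wz":-0.105}

```text
time_s: 0.52
eef_pos: [0.2875, 0.4343, 0.2753]
eef_rot: [-0.139, 0.342, 0.92, 0.134]
wrist_force: [0.7, -0.1, -0.0]
opening: 1.0
grasp_force: 0.0
```

Emit:
servo_tool:
  steps:
    - {"dx":0.15,"dy":-0.2,"dz":0,"wx":0.02,"wy":0.015,"wz":-0.02}
    - {"dx":0.3,"dy":-0.4,"dz":0,"wx":0.04,"wy":0.03,"wz":-0.04}
    - {"dx":0.45,"dy":-0.6,"dz":0,"wx":0.06,"wy":0.043,"wz":-0.06}
    - {"dx":0.6,"dy":-0.8,"dz":0,"wx":0.08,"wy":0.058,"wz":-0.08}
    - {"dx":0.75,"dy":-1,"dz":0,"wx":0.1,"wy":0.072,"wz":-0.105}

```text
time_s: 0.93
eef_pos: [0.3627, 0.3334, 0.2739]
eef_rot: [-0.269, 0.475, 0.797, 0.257]
wrist_force: [1.1, 0.3, -0.7]
opening: 0.998
grasp_force: 0.0
```

```bash
python3 - <<'E'
from h import *
st(); g=G(CUP+[0,0,.042]); plan(g-.11*d0+[0,0,.15]); plan(g-.11*d0)
E
```

```text
0.9333 [0.3627 0.3334 0.2739] q [-0.0354 -0.1087  1.9598  0.7187  1.572  -0.6372] F [ 1.0662  0.3433 -0.7298] 0.9984763043445979 0.0
t 0.9333 goal [0.5726 0.1081 0.2383] d [ 2.0992 -2.2529 -0.3551] w [ 0.1076  0.0765 -0.1128] deg 31.263136403649636
t 0.9333 goal [0.5726 0.1081 0.0883] d [ 2.0992 -2.2529 -1.8551] w [ 0.1076  0.0765 -0.1128] deg 31.263136403649636
```

Emit:
servo_tool:
  steps:
    - {"dx":0.1,"dy":-0.2,"dz":0.05,"wx":0.02,"wy":0.015,"wz":-0.022}
    - {"dx":0.2,"dy":-0.4,"dz":0.1,"wx":0.04,"wy":0.03,"wz":-0.044}
    - {"dx":0.35,"dy":-0.6,"dz":0.1,"wx":0.065,"wy":0.045,"wz":-0.068}
    - {"dx":0.5,"dy":-0.8,"dz":0.1,"wx":0.085,"wy":0.06,"wz":-0.09}
    - {"dx":0.7,"dy":-1,"dz":0.1,"wx":0.108,"wy":0.0765,"wz":-0.113}
  jaw: 1

```text
time_s: 1.35
eef_pos: [0.4321, 0.2333, 0.2837]
eef_rot: [-0.389, 0.582, 0.609, 0.372]
wrist_force: [0.1, 0.1, 0.1]
opening: 1.0
grasp_force: 0.0
```

Emit:
servo_tool:
  steps:
    - {"dx":0.15,"dy":-0.2,"dz":0,"wx":0,"wy":0,"wz":0}
    - {"dx":0.3,"dy":-0.4,"dz":0,"wx":0,"wy":0,"wz":0}
    - {"dx":0.5,"dy":-0.6,"dz":0,"wx":0,"wy":0,"wz":0}
    - {"dx":0.7,"dy":-0.8,"dz":0,"wx":0,"wy":0,"wz":0}
    - {"dx":0.9,"dy":-1,"dz":0,"wx":0,"wy":0,"wz":0}

```text
time_s: 1.77
eef_pos: [0.5223, 0.1335, 0.283]
eef_rot: [-0.389, 0.582, 0.611, 0.37]
wrist_force: [0.1, 1.1, 0.3]
opening: 0.999
grasp_force: 0.0
```

Emit:
servo_tool:
  steps:
    - {"dx":0.15,"dy":-0.1,"dz":0,"wx":0,"wy":0,"wz":0}
    - {"dx":0.3,"dy":-0.2,"dz":-0.1,"wx":0,"wy":0,"wz":0}
    - {"dx":0.45,"dy":-0.25,"dz":-0.25,"wx":0,"wy":0,"wz":0}
    - {"dx":0.5,"dy":-0.25,"dz":-0.4,"wx":0,"wy":0,"wz":0}
    - {"dx":0.5,"dy":-0.25,"dz":-0.5,"wx":0,"wy":0,"wz":0}

```text
time_s: 2.18
eef_pos: [0.572, 0.1093, 0.2316]
eef_rot: [-0.389, 0.582, 0.611, 0.37]
wrist_force: [0.1, 0.3, 0.7]
opening: 1.004
grasp_force: 0.0
```

```bash
python3 - <<'E'
from h import *
st(); g=G(CUP+[0,0,.042]); plan(g-.11*d0)
for n in('wrist','scene'): save(cam(n),n+'2')
a,b=[cv2.imread(f'pics/{n}2.png') for n in('wrist','scene')]
cv2.imwrite('pics/c2.png',np.vstack([cv2.resize(a,(480,300)),cv2.resize(b[40:290,200:600],(480,300))]))
E
```

```text
2.1833 [0.572  0.1093 0.2316] q [-0.5252  0.479   1.597   0.8954  1.7986 -0.7161] F [0.0506 0.26   0.7102] 1.004095670423692 0.0
t 2.1833 goal [0.5726 0.1081 0.0883] d [ 0.0056 -0.0119 -1.4324] w [ 0.0004 -0.0001 -0.001 ] deg 0.19969046759890027
```

View pics/c2.png

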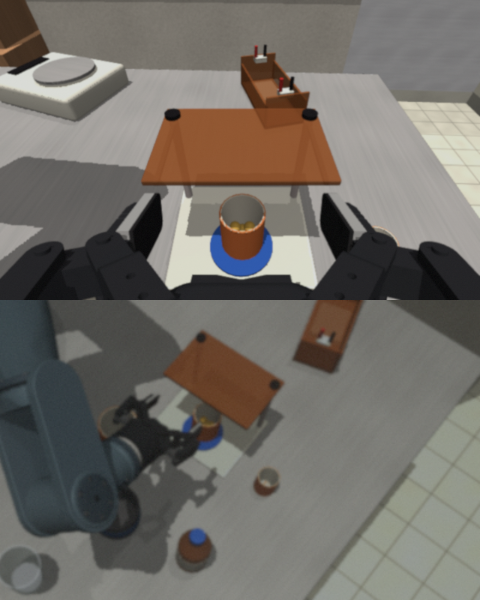

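The cup with its balls sits centred between the open fingers in the wrist view (cup at 242, pads at 150 and 335), and the path is clear. Before descending I need the wrist's clearance over the jar, so I'll fit the link lengths from the states recorded so far.

```bash
python3 - <<'E'
from h import *
from scipy.optimize import least_squares
D=[([0.988,.181,1.607,0,1.354,-.206],[.2112,.5342,.2027]),([-0.0354,-0.1087,1.9598,.7187,1.572,-.6372],[.3627,.3334,.2739]),([-0.5252,.479,1.597,.8954,1.7986,-.7161],[.572,.1093,.2316])]
def fk(q,k):
    h,a1,a2,a3,d4,e,L=k
    Rz=lambda t:Ro.from_euler('z',t); Ry=lambda t:Ro.from_euler('y',t)
    B=Rz(q[0]); U=B*Ry(q[1]); F=U*Ry(q[2])
    w=B.apply([a1,e,h])+U.apply([0,0,a2])+F.apply([a3,0,d4])
    T=F*Rz(q[3])*Ry(q[4])*Rz(q[5]+np.pi/2)
    return w,w+T.apply([0,0,L]),T
r=least_squares(lambda k:np.concatenate([fk(q,k)[1]-p for q,p in D]),[.15,0,.4,0,.4,.118,.25],bounds=([0,-.2,.2,-.1,.2,-.2,.15],[.4,.2,.6,.1,.6,.2,.4]))
print(r.x,r.fun*1000)
for q,p in D: print(fk(q,r.x)[0],fk(q,r.x)[2].as_quat())
E
```

```text
[0.3112 0.0011 0.437  0.0827 0.5125 0.1176 0.347 ] [ 0.0623 -0.0332  0.2477 -0.0196  0.0257 -0.3155  0.0348  0.0323  0.0678]
[0.2113 0.5343 0.5499] [ 0.1873  0.9823 -0.0002 -0.0001]
[0.4272 0.1025 0.5244] [ 0.475   0.7974  0.2567 -0.2695]
[ 0.5876 -0.2046  0.3787] [ 0.5818  0.611   0.37   -0.389 ]
```

Emit:
servo_tool:
  steps:
    - {"dx":0,"dy":0,"dz":-0.2,"wx":0,"wy":0,"wz":0}
    - {"dx":0,"dy":-0.01,"dz":-0.4,"wx":0,"wy":0,"wz":0}
    - {"dx":0,"dy":-0.01,"dz":-0.6,"wx":0,"wy":0,"wz":0}
    - {"dx":0.005,"dy":-0.01,"dz":-0.8,"wx":0,"wy":0,"wz":-0.001}
    - {"dx":0.005,"dy":-0.01,"dz":-1,"wx":0,"wy":0,"wz":-0.001}

```text
time_s: 2.7
eef_pos: [0.5718, 0.1089, 0.1336]
eef_rot: [-0.388, 0.582, 0.611, 0.371]
wrist_force: [-1.0, 0.5, -0.5]
opening: 0.998
grasp_force: 0.0
```

Emit:
servo_tool:
  steps:
    - {"dx":0,"dy":0,"dz":-0.2,"wx":0,"wy":0,"wz":0}
    - {"dx":0,"dy":0,"dz":-0.35,"wx":0,"wy":0,"wz":0}
    - {"dx":0,"dy":0,"dz":-0.43,"wx":0,"wy":0,"wz":0}
    - {"dx":-0.005,"dy":0.1,"dz":-0.48,"wx":0,"wy":0,"wz":0}
    - {"dx":-0.01,"dy":0.2,"dz":-0.52,"wx":0,"wy":0,"wz":0}

```text
time_s: 3.12
eef_pos: [0.5714, 0.129, 0.0819]
eef_rot: [-0.388, 0.583, 0.61, 0.371]
wrist_force: [0.6, 0.1, -0.5]
opening: 1.001
grasp_force: 0.0
```

```bash
python3 - <<'E'
from h import *
st(); g=G(CUP+[0,0,.042]); plan(g)
c=cam('wrist'); save(c,'w3')
print('cup rim pts',proj(c,CUP+np.array([[-.03,0,.07],[.03,0,.07],[0,-.03,.07],[0,0,.07],[0,-.03,.0]])))
E
```

```text
3.1167 [0.5714 0.129  0.0819] q [-0.4986  0.7149  1.6128  0.8885  1.6203 -0.9   ] F [ 0.5696  0.1435 -0.4892] 1.0009411204226109 0.0
t 3.1167 goal [0.568  0.2077 0.0419] d [-0.0342  0.7869 -0.4007] w [0.0004 0.0005 0.0001] deg 0.12206150973470141
cup rim pts [[273.2124 171.163 ]
 [367.3055 173.839 ]
 [317.5463 204.589 ]
 [320.0514 172.4892]
 [318.1769 277.3094]]
```

View pics/w3.png

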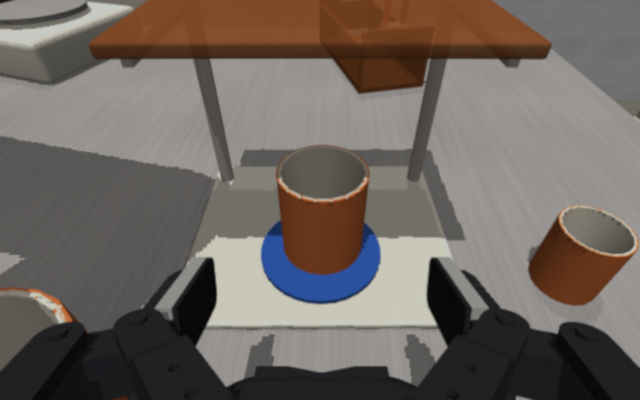

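The wrist view shows the cup rim spanning columns 276–369 and the base at row 272. That puts the cup about 2 mm further in +x and +y than estimated, near (0.571, 0.189). I'll advance with that correction.

Emit:
servo_tool:
  steps:
    - {"dx":0,"dy":0.16,"dz":-0.08,"wx":0,"wy":0,"wz":0}
    - {"dx":-0.005,"dy":0.32,"dz":-0.16,"wx":0,"wy":0,"wz":0}
    - {"dx":-0.01,"dy":0.5,"dz":-0.25,"wx":0,"wy":0,"wz":0}
    - {"dx":-0.015,"dy":0.66,"dz":-0.33,"wx":0,"wy":0,"wz":0}
    - {"dx":-0.015,"dy":0.81,"dz":-0.4,"wx":0,"wy":0,"wz":0}

```text
time_s: 3.58
eef_pos: [0.5688, 0.2121, 0.0407]
eef_rot: [-0.388, 0.582, 0.611, 0.37]
wrist_force: [0.5, 0.7, -0.3]
opening: 1.003
grasp_force: 0.0
```

Emit:
servo_tool:
  steps:
    - {"dx":0,"dy":0,"dz":0,"wx":0,"wy":0,"wz":0}
    - {"dx":0,"dy":0,"dz":0,"wx":0,"wy":0,"wz":0}
    - {"dx":0,"dy":0,"dz":0,"wx":0,"wy":0,"wz":0}
    - {"dx":0,"dy":0,"dz":0,"wx":0,"wy":0,"wz":0}
    - {"dx":0,"dy":0,"dz":0,"wx":0,"wy":0,"wz":0}
  jaw: 0

```text
time_s: 4.0
eef_pos: [0.5701, 0.2091, 0.0419]
eef_rot: [-0.388, 0.582, 0.61, 0.371]
wrist_force: [-0.6, 1.4, 0.6]
opening: 0.637
grasp_force: 59.7
```

Emit:
servo_tool:
  steps:
    - {"dx":0,"dy":0,"dz":0,"wx":0,"wy":0,"wz":0}
    - {"dx":0,"dy":0,"dz":0,"wx":0,"wy":0,"wz":0}
    - {"dx":0,"dy":0,"dz":0,"wx":0,"wy":0,"wz":0}
    - {"dx":0,"dy":0,"dz":0,"wx":0,"wy":0,"wz":0}
    - {"dx":0,"dy":0,"dz":0,"wx":0,"wy":0,"wz":0}

```text
time_s: 4.42
eef_pos: [0.5701, 0.2092, 0.0419]
eef_rot: [-0.388, 0.582, 0.611, 0.371]
wrist_force: [-0.7, -2.1, 2.5]
opening: 0.634
grasp_force: 60.7
```

```bash
python3 - <<'E'
from h import *
st()
E
```

```text
4.4167 [0.5701 0.2092 0.0419] q [-0.3767  0.7641  1.6495  0.976   1.5011 -0.9184] F [-0.671  -2.1112  2.4736] 0.6336069732115306 60.698401210829616
```

Gripped at 61 N. Now lift slightly, back out from under the shield, and check.

Emit:
servo_tool:
  steps:
    - {"dx":0,"dy":0,"dz":0.04,"wx":0,"wy":0,"wz":0}
    - {"dx":0,"dy":0,"dz":0.1,"wx":0,"wy":0,"wz":0}
    - {"dx":0,"dy":0,"dz":0.16,"wx":0,"wy":0,"wz":0}
    - {"dx":0,"dy":0,"dz":0.22,"wx":0,"wy":0,"wz":0}
    - {"dx":0,"dy":0,"dz":0.25,"wx":0,"wy":0,"wz":0}

```text
time_s: 4.83
eef_pos: [0.5699, 0.2096, 0.0674]
eef_rot: [-0.388, 0.582, 0.611, 0.371]
wrist_force: [0.8, 0.3, -2.0]
opening: 0.635
grasp_force: 60.3
```

Emit:
servo_tool:
  steps:
    - {"dx":0,"dy":-0.08,"dz":0,"wx":0,"wy":0,"wz":0}
    - {"dx":0,"dy":-0.2,"dz":0,"wx":0,"wy":0,"wz":0}
    - {"dx":0,"dy":-0.38,"dz":0,"wx":0,"wy":0,"wz":0}
    - {"dx":0,"dy":-0.58,"dz":0.05,"wx":0,"wy":0,"wz":0}
    - {"dx":0,"dy":-0.78,"dz":0.15,"wx":0,"wy":0,"wz":0}

```text
time_s: 5.25
eef_pos: [0.5686, 0.1302, 0.0803]
eef_rot: [-0.389, 0.583, 0.61, 0.37]
wrist_force: [0.1, 0.8, -2.6]
opening: 0.63
grasp_force: 60.4
```

Emit:
servo_tool:
  steps:
    - {"dx":0,"dy":-0.15,"dz":0.15,"wx":0,"wy":0,"wz":0}
    - {"dx":0,"dy":-0.3,"dz":0.3,"wx":0,"wy":0,"wz":0}
    - {"dx":0,"dy":-0.42,"dz":0.45,"wx":0,"wy":0,"wz":0}
    - {"dx":0,"dy":-0.48,"dz":0.55,"wx":0,"wy":0,"wz":0}
    - {"dx":0,"dy":-0.5,"dz":0.6,"wx":0,"wy":0,"wz":0}

```text
time_s: 5.67
eef_pos: [0.5704, 0.0794, 0.1426]
eef_rot: [-0.387, 0.583, 0.611, 0.371]
wrist_force: [0.4, 0.9, -2.1]
opening: 0.634
grasp_force: 60.4
```

```bash
python3 - <<'E'
from h import *
st()
t=cam('top'); s=cam('scene')
A_=cv2.cvtColor(t['frame'],cv2.COLOR_RGB2BGR)[110:300,140:440]; B_=cv2.cvtColor(s['frame'],cv2.COLOR_RGB2BGR)[90:280,180:480]
cv2.imwrite('pics/c4.png',cv2.resize(np.hstack([A_,B_])[:, :],(0,0),fx=1.33,fy=1.33)) if 0 else cv2.imwrite('pics/c4.png',cv2.resize(np.vstack([A_,B_]),None,fx=1.57,fy=1.57,interpolation=cv2.INTER_CUBIC))
E
```

```text
5.6667 [0.5704 0.0794 0.1426] q [-0.5696  0.63    1.5855  0.8483  1.7321 -0.8497] F [ 0.3769  0.9484 -2.0831] 0.6337187540805469 60.36776879802346
```

View pics/c4.png

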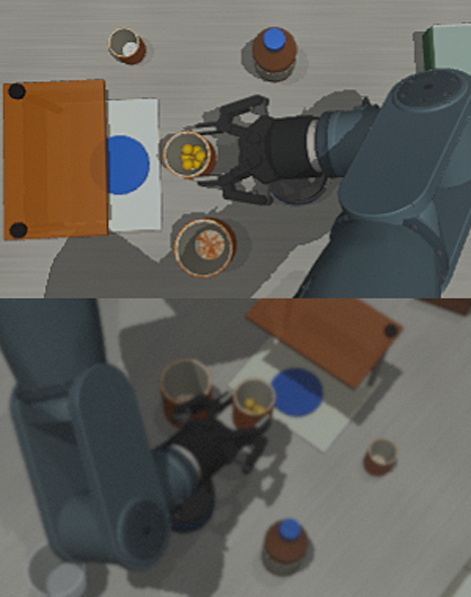

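The top view shows the cup in the grip with all six balls and its rim at crop (188,155). The mat is clear, and the jar sits beneath the gripper at about (300,185). Now I'll plan the pour poses.

```bash
cat >> h.py <<'E'
J=np.array([.559,-.088,0])
OFF=R0.inv().apply([.001,-.020,-.032])   # cup base in tool frame
MZ=R0.inv().apply([0,0,1.])
def pour(deg,back=.02,zl=.095,A=.0):
    R=Ro.from_rotvec(d0*np.radians(deg)/np.linalg.norm(d0))*R0
    m=R.apply(MZ); n=-np.array([0,0,1.])+m[2]*m; n/=np.linalg.norm(n)
    lip=R.apply(OFF)+.07*m+.0265*n; out=lip+.0035*n
    h=m*[1,1,0]; h/=np.linalg.norm(h)
    p=J-back*h-lip*[1,1,0]; p[2]=zl-out[2]
    low=1e9
    for s in(-.05,.05):
        for b in np.linspace(-.1,0,11):
            for x in(-.011,.011):
                q=p+R.apply([x,s,b])
                if np.linalg.norm((q-J)[:2])<.06: low=min(low,q[2])
    return p,R,m,low
E
python3 - <<'E'
from h import *
c=cam('top'); o=ctrl.get_obs(); p=np.array(o['eef_pos'])
print('cup offs',atz(c,(140+188/1.57,110+155/1.57),p[2]+.038)-p)
for g in(30,60,75,90,100,110,120,130,140,150):
    p,R,m,l=pour(g); print(g,p,'tilt',np.degrees(np.arccos(m[2])),m,'low',l)
plan(pour(60)[0]); print(d0/np.linalg.norm(d0)/np.pi*np.radians(30))
E
```

```text
cup offs [ 0.0007 -0.025   0.038 ]
30 [ 0.5015 -0.0642  0.0739] tilt 27.132809625242746 [ 0.455  -0.0304  0.89  ] low 0.04257996392790978
60 [ 0.5004 -0.0567  0.0931] tilt 53.893039107032806 [ 0.7929 -0.1552  0.5893] low 0.04884209402102214
75 [ 0.5033 -0.053   0.1021] tilt 66.97169437010216 [ 0.8876 -0.2433  0.3912] low 0.05577677856450252
90 [ 0.5084 -0.0496  0.1101] tilt 79.71241429682865 [ 0.923  -0.3409  0.1786] low 0.06481739562021502
100 [ 0.5128 -0.0477  0.1147] tilt 87.93962862507409 [ 0.9123 -0.408   0.036 ] low 0.0683248304361307
110 [ 0.5178 -0.0461  0.1185] tilt 95.87451379554908 [ 0.8744 -0.4743 -0.1024] low 0.0725134385521258
120 [ 0.5233 -0.0449  0.1216] tilt 103.42170819674541 [ 0.8105 -0.5378 -0.2321] low 0.0773291360974297
130 [ 0.5291 -0.044   0.1238] tilt 110.45085077842137 [ 0.7225 -0.5966 -0.3494] low 0.082719493935027
140 [ 0.535  -0.0435  0.1254] tilt 116.7852842237827 [ 0.6131 -0.6489 -0.4506] low 0.0928671637833125
150 [ 0.5409 -0.0433  0.1264] tilt 122.19305705915204 [ 0.4856 -0.6931 -0.5328] low 0.09929135651994363
t 5.8167 goal [ 0.5004 -0.0567  0.0931] d [-0.69   -1.3838 -0.4807] w [ 0.0005  0.0002 -0.0001] deg 0.10333739407623835
[-0.0069  0.1509 -0.0704]
```

```bash
sed -i 's/-.020,-.032\]/-.022,-.032]/' h.py; python3 - <<'E'
from h import *
src=None
o=ctrl.get_obs(); src=(np.array(o['eef_pos']),R0)
for g,z in((70,.14),(85,.12),(95,.115),(105,.115),(115,.112),(125,.11),(135,.11),(150,.11)):
    p,R,m,l=pour(g,.026,z); print(g,'low',l,end=' '); plan(p,R,src); src=(p,R)
E
```

```text
70 low 0.09762903338276308 t 5.8167 goal [ 0.497  -0.051   0.1436] d [-0.7235 -1.3268  0.0248] w [-0.0162  0.3521 -0.1643] deg 70.00000000000001
85 low 0.08755316940059049 t 5.8167 goal [ 0.5016 -0.0471  0.1318] d [ 0.0458  0.0387 -0.1179] w [-0.0035  0.0754 -0.0352] deg 15.000000000000021
95 low 0.08556776332448077 t 5.8167 goal [ 0.5057 -0.0448  0.1316] d [ 0.0414  0.0234 -0.0025] w [-0.0023  0.0503 -0.0235] deg 9.999999999999986
105 low 0.08929353029978711 t 5.8167 goal [ 0.5106 -0.0427  0.1356] d [0.0487 0.0208 0.0407] w [-0.0023  0.0503 -0.0235] deg 10.000000000000005
115 low 0.09068214603056503 t 5.8167 goal [ 0.5161 -0.0409  0.136 ] d [0.0546 0.0179 0.0032] w [-0.0023  0.0503 -0.0235] deg 9.999999999999991
125 low 0.09790906043818355 t 5.8167 goal [ 0.522  -0.0394  0.1365] d [0.059  0.0147 0.0056] w [-0.0023  0.0503 -0.0235] deg 10.000000000000021
135 low 0.10770280986985356 t 5.8167 goal [ 0.5282 -0.0383  0.1383] d [0.062  0.0116 0.0182] w [-0.0023  0.0503 -0.0235] deg 9.999999999999988
150 low 0.11704775621422933 t 5.8167 goal [ 0.5377 -0.0371  0.1399] d [0.0953 0.0121 0.0154] w [-0.0035  0.0754 -0.0352] deg 15.000000000000021
```

Transit above the jar with the cup upright first, then roll to 70° in two calls.

Emit:
servo_tool:
  steps:
    - {"dx":0,"dy":-0.1,"dz":0.03,"wx":0,"wy":0,"wz":0}
    - {"dx":-0.05,"dy":-0.3,"dz":0.06,"wx":0,"wy":0,"wz":0}
    - {"dx":-0.15,"dy":-0.5,"dz":0.06,"wx":0,"wy":0,"wz":0}
    - {"dx":-0.25,"dy":-0.7,"dz":0.06,"wx":0,"wy":0,"wz":0}
    - {"dx":-0.35,"dy":-0.9,"dz":0.06,"wx":0,"wy":0,"wz":0}

```text
time_s: 6.23
eef_pos: [0.5336, -0.0087, 0.1469]
eef_rot: [-0.389, 0.582, 0.611, 0.37]
wrist_force: [0.1, -0.0, -3.0]
opening: 0.633
grasp_force: 60.4
```

Emit:
servo_tool:
  steps:
    - {"dx":-0.08,"dy":-0.15,"dz":0,"wx":-0.001,"wy":0.02,"wz":-0.009}
    - {"dx":-0.16,"dy":-0.28,"dz":0,"wx":-0.002,"wy":0.05,"wz":-0.023}
    - {"dx":-0.24,"dy":-0.36,"dz":0,"wx":-0.004,"wy":0.08,"wz":-0.037}
    - {"dx":-0.32,"dy":-0.4,"dz":0,"wx":-0.005,"wy":0.115,"wz":-0.054}
    - {"dx":-0.37,"dy":-0.427,"dz":0,"wx":-0.007,"wy":0.15,"wz":-0.07}

```text
time_s: 6.65
eef_pos: [0.4966, -0.0514, 0.1468]
eef_rot: [-0.472, 0.721, 0.438, 0.257]
wrist_force: [0.6, 0.3, -2.5]
opening: 0.634
grasp_force: 60.4
```

Emit:
servo_tool:
  steps:
    - {"dx":0,"dy":0,"dz":0,"wx":-0.002,"wy":0.035,"wz":-0.016}
    - {"dx":0,"dy":0,"dz":0,"wx":-0.003,"wy":0.07,"wz":-0.033}
    - {"dx":0,"dy":0,"dz":0,"wx":-0.005,"wy":0.105,"wz":-0.049}
    - {"dx":0,"dy":0,"dz":0,"wx":-0.006,"wy":0.14,"wz":-0.065}
    - {"dx":0,"dy":0,"dz":-0.03,"wx":-0.008,"wy":0.17,"wz":-0.079}

```text
time_s: 7.07
eef_pos: [0.4974, -0.0509, 0.1442]
eef_rot: [-0.526, 0.817, 0.21, 0.108]
wrist_force: [-0.2, -0.3, -2.5]
opening: 0.633
grasp_force: 60.3
```

```bash
python3 - <<'E'
from h import *
st(); plan(*pour(70,.026,.14)[:2]); plan(*pour(85,.026,.12)[:2])
t=cam('top'); s=cam('scene')
A_=cv2.cvtColor(t['frame'],cv2.COLOR_RGB2BGR)[110:300,210:510]; B_=cv2.cvtColor(s['frame'],cv2.COLOR_RGB2BGR)[110:300,180:480]
cv2.imwrite('pics/c5.png',cv2.resize(np.vstack([A_,B_]),None,fx=1.57,fy=1.57,interpolation=cv2.INTER_CUBIC))
E
```

```text
7.0667 [ 0.4974 -0.0509  0.1442] q [-0.8063  0.6292  1.5847  0.6707  1.8695  0.1268] F [-0.1514 -0.3355 -2.4638] 0.6327081462925362 60.34517342224717
t 7.0667 goal [ 0.497  -0.051   0.1436] d [-0.004  -0.0008 -0.0057] w [-0.0014  0.0303 -0.0153] deg 6.114691712132495
t 7.0667 goal [ 0.5016 -0.0471  0.1318] d [ 0.0419  0.0379 -0.1236] w [-0.005   0.1057 -0.0505] deg 21.1124913360337
```

View pics/c5.png

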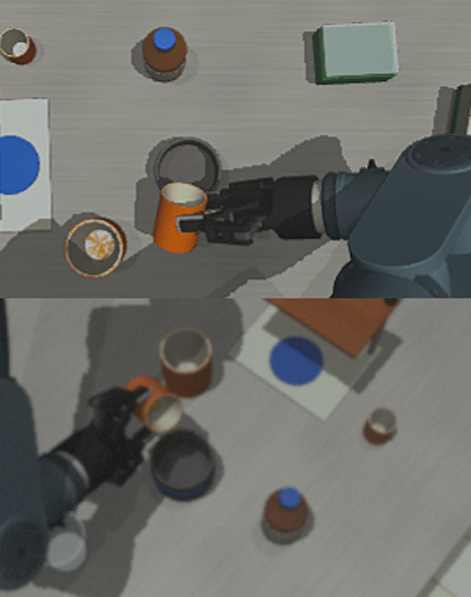

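The cup is tilted at (180,215) with its mouth just over the near part of the jar (centre 190,167), as planned. Now pour slowly.

Emit:
servo_tool:
  steps:
    - {"dx":0.01,"dy":0.01,"dz":-0.02,"wx":-0.001,"wy":0.021,"wz":-0.01}
    - {"dx":0.02,"dy":0.015,"dz":-0.05,"wx":-0.002,"wy":0.042,"wz":-0.02}
    - {"dx":0.03,"dy":0.02,"dz":-0.08,"wx":-0.003,"wy":0.063,"wz":-0.03}
    - {"dx":0.035,"dy":0.03,"dz":-0.1,"wx":-0.004,"wy":0.084,"wz":-0.04}
    - {"dx":0.042,"dy":0.038,"dz":-0.12,"wx":-0.005,"wy":0.106,"wz":-0.05}

```text
time_s: 7.58
eef_pos: [0.5015, -0.0469, 0.1321]
eef_rot: [-0.537, 0.841, 0.059, 0.012]
wrist_force: [0.1, 0.2, -3.5]
opening: 0.634
grasp_force: 60.3
```

Emit:
servo_tool:
  steps:
    - {"dx":0.01,"dy":0.005,"dz":0,"wx":-0.001,"wy":0.01,"wz":-0.005}
    - {"dx":0.02,"dy":0.01,"dz":0,"wx":-0.001,"wy":0.02,"wz":-0.01}
    - {"dx":0.025,"dy":0.015,"dz":0,"wx":-0.001,"wy":0.03,"wz":-0.014}
    - {"dx":0.033,"dy":0.02,"dz":0,"wx":-0.002,"wy":0.04,"wz":-0.019}
    - {"dx":0.041,"dy":0.023,"dz":0,"wx":-0.002,"wy":0.05,"wz":-0.0235}

```text
time_s: 8.0
eef_pos: [0.5057, -0.0446, 0.1322]
eef_rot: [-0.537, 0.843, -0.013, -0.034]
wrist_force: [0.7, 0.6, -3.5]
opening: 0.635
grasp_force: 60.2
```

Emit:
servo_tool:
  steps:
    - {"dx":0.01,"dy":0.005,"dz":0.01,"wx":-0.001,"wy":0.01,"wz":-0.005}
    - {"dx":0.02,"dy":0.01,"dz":0.02,"wx":-0.001,"wy":0.02,"wz":-0.01}
    - {"dx":0.03,"dy":0.013,"dz":0.025,"wx":-0.001,"wy":0.03,"wz":-0.014}
    - {"dx":0.04,"dy":0.017,"dz":0.033,"wx":-0.002,"wy":0.04,"wz":-0.019}
    - {"dx":0.049,"dy":0.021,"dz":0.041,"wx":-0.002,"wy":0.05,"wz":-0.0235}

```text
time_s: 8.42
eef_pos: [0.5106, -0.0426, 0.1364]
eef_rot: [-0.532, 0.838, -0.086, -0.08]
wrist_force: [-0.4, -0.5, -3.8]
opening: 0.631
grasp_force: 60.1
```

Emit:
servo_tool:
  steps:
    - {"dx":0.01,"dy":0.005,"dz":0,"wx":-0.001,"wy":0.01,"wz":-0.005}
    - {"dx":0.02,"dy":0.008,"dz":0,"wx":-0.001,"wy":0.02,"wz":-0.01}
    - {"dx":0.03,"dy":0.011,"dz":0,"wx":-0.001,"wy":0.03,"wz":-0.014}
    - {"dx":0.042,"dy":0.015,"dz":0,"wx":-0.002,"wy":0.04,"wz":-0.019}
    - {"dx":0.055,"dy":0.018,"dz":0.003,"wx":-0.002,"wy":0.05,"wz":-0.0235}

```text
time_s: 8.83
eef_pos: [0.5161, -0.0407, 0.1368]
eef_rot: [-0.524, 0.827, -0.159, -0.126]
wrist_force: [0.6, 0.4, -2.2]
opening: 0.632
grasp_force: 60.2
```

Emit:
servo_tool:
  steps:
    - {"dx":0.01,"dy":0.003,"dz":0,"wx":-0.001,"wy":0.01,"wz":-0.005}
    - {"dx":0.02,"dy":0.006,"dz":0,"wx":-0.001,"wy":0.02,"wz":-0.01}
    - {"dx":0.033,"dy":0.009,"dz":0.002,"wx":-0.001,"wy":0.03,"wz":-0.014}
    - {"dx":0.046,"dy":0.012,"dz":0.004,"wx":-0.002,"wy":0.04,"wz":-0.019}
    - {"dx":0.059,"dy":0.015,"dz":0.006,"wx":-0.002,"wy":0.05,"wz":-0.0235}

```text
time_s: 9.25
eef_pos: [0.522, -0.0393, 0.1374]
eef_rot: [-0.511, 0.81, -0.23, -0.171]
wrist_force: [0.1, -0.1, -2.1]
opening: 0.634
grasp_force: 60.2
```

Emit:
servo_tool:
  steps:
    - {"dx":0.03,"dy":0.005,"dz":0.007,"wx":-0.001,"wy":0.025,"wz":-0.012}
    - {"dx":0.062,"dy":0.012,"dz":0.018,"wx":-0.002,"wy":0.05,"wz":-0.0235}
    - {"dx":0.09,"dy":0.016,"dz":0.023,"wx":-0.003,"wy":0.075,"wz":-0.035}
    - {"dx":0.125,"dy":0.02,"dz":0.028,"wx":-0.004,"wy":0.1,"wz":-0.047}
    - {"dx":0.157,"dy":0.024,"dz":0.034,"wx":-0.006,"wy":0.125,"wz":-0.058}

```text
time_s: 9.67
eef_pos: [0.5377, -0.0368, 0.1406]
eef_rot: [-0.462, 0.741, -0.4, -0.277]
wrist_force: [0.1, 0.6, -1.6]
opening: 0.633
grasp_force: 60.2
```

Emit:
servo_tool:
  steps:
    - {"dx":0,"dy":0,"dz":0,"wx":0,"wy":0,"wz":0}
    - {"dx":0,"dy":0,"dz":0,"wx":0,"wy":0,"wz":0}
    - {"dx":0,"dy":0,"dz":0,"wx":0,"wy":0,"wz":0}
    - {"dx":0,"dy":0,"dz":0,"wx":0,"wy":0,"wz":0}
    - {"dx":0,"dy":0,"dz":0,"wx":0,"wy":0,"wz":0}

```text
time_s: 10.08
eef_pos: [0.5377, -0.0371, 0.1408]
eef_rot: [-0.462, 0.742, -0.4, -0.276]
wrist_force: [0.5, 0.3, -1.7]
opening: 0.636
grasp_force: 60.1
```

```bash
python3 - <<'E'
from h import *
st(); plan(*pour(150,.026,.11)[:2])
t=cam('top'); s=cam('scene')
A_=cv2.cvtColor(t['frame'],cv2.COLOR_RGB2BGR)[110:300,210:510]; B_=cv2.cvtColor(s['frame'],cv2.COLOR_RGB2BGR)[110:300,180:480]
cv2.imwrite('pics/c6.png',cv2.resize(np.vstack([A_,B_]),None,fx=1.57,fy=1.57,interpolation=cv2.INTER_CUBIC))
E
```

```text
10.0833 [ 0.5377 -0.0371  0.1408] q [-0.7483  0.6761  1.5148  0.7259  1.856   1.6703] F [ 0.5329  0.3158 -1.7477] 0.6364395540317355 60.13536874204874
t 10.0833 goal [ 0.5377 -0.0371  0.1399] d [ 0.0002  0.0005 -0.0094] w [-0.0009  0.0042 -0.0014] deg 0.8158076986983227
```

View pics/c6.png

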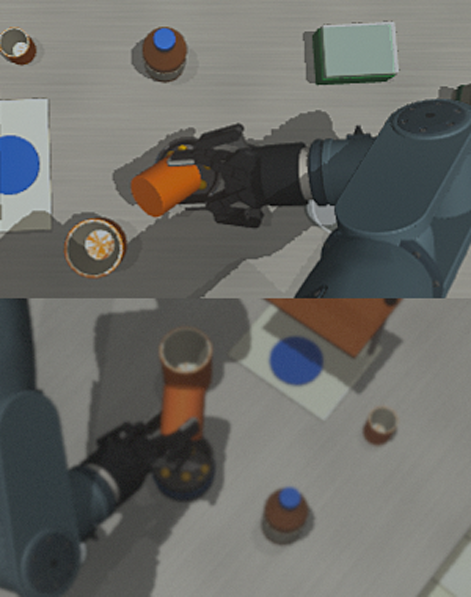

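The balls show in the jar, none lie on the bench, and the wrist load dropped by about 0.8 N, which matches the 78 g of balls. Now raise and roll back upright.

Emit:
servo_tool:
  steps:
    - {"dx":0,"dy":0,"dz":0.15,"wx":0,"wy":0,"wz":0}
    - {"dx":0,"dy":0,"dz":0.35,"wx":0.001,"wy":-0.02,"wz":0.009}
    - {"dx":0,"dy":0.03,"dz":0.5,"wx":0.002,"wy":-0.05,"wz":0.023}
    - {"dx":0,"dy":0.06,"dz":0.55,"wx":0.004,"wy":-0.08,"wz":0.037}
    - {"dx":0,"dy":0.1,"dz":0.55,"wx":0.005,"wy":-0.115,"wz":0.054}

```text
time_s: 10.6
eef_pos: [0.5386, -0.0278, 0.1986]
eef_rot: [-0.507, 0.808, -0.242, -0.177]
wrist_force: [-0.4, -0.6, -2.9]
opening: 0.636
grasp_force: 60.2
```

Emit:
servo_tool:
  steps:
    - {"dx":0,"dy":0.1,"dz":0,"wx":0.002,"wy":-0.035,"wz":0.016}
    - {"dx":0,"dy":0.2,"dz":0,"wx":0.003,"wy":-0.07,"wz":0.033}
    - {"dx":0,"dy":0.3,"dz":0,"wx":0.005,"wy":-0.105,"wz":0.049}
    - {"dx":0,"dy":0.4,"dz":0,"wx":0.006,"wy":-0.14,"wz":0.065}
    - {"dx":0,"dy":0.5,"dz":0,"wx":0.008,"wy":-0.175,"wz":0.082}

```text
time_s: 11.02
eef_pos: [0.5379, 0.0233, 0.1972]
eef_rot: [-0.537, 0.843, 0.011, -0.018]
wrist_force: [-0.6, -0.1, -2.4]
opening: 0.633
grasp_force: 60.3
```

Emit:
servo_tool:
  steps:
    - {"dx":0.06,"dy":0.05,"dz":0,"wx":0.002,"wy":-0.035,"wz":0.016}
    - {"dx":0.12,"dy":0.1,"dz":0,"wx":0.003,"wy":-0.07,"wz":0.033}
    - {"dx":0.18,"dy":0.15,"dz":0,"wx":0.005,"wy":-0.105,"wz":0.049}
    - {"dx":0.24,"dy":0.2,"dz":0,"wx":0.006,"wy":-0.14,"wz":0.065}
    - {"dx":0.3,"dy":0.25,"dz":0,"wx":0.008,"wy":-0.175,"wz":0.082}

```text
time_s: 11.43
eef_pos: [0.5681, 0.0481, 0.1972]
eef_rot: [-0.518, 0.801, 0.263, 0.143]
wrist_force: [-0.1, -0.0, -3.3]
opening: 0.632
grasp_force: 60.4
```

Emit:
servo_tool:
  steps:
    - {"dx":0,"dy":0,"dz":0,"wx":0.002,"wy":-0.035,"wz":0.016}
    - {"dx":0,"dy":0,"dz":0,"wx":0.003,"wy":-0.07,"wz":0.033}
    - {"dx":0,"dy":0,"dz":0,"wx":0.005,"wy":-0.105,"wz":0.049}
    - {"dx":0,"dy":0,"dz":0,"wx":0.006,"wy":-0.14,"wz":0.065}
    - {"dx":0,"dy":0,"dz":0,"wx":0.008,"wy":-0.175,"wz":0.082}

```text
time_s: 11.85
eef_pos: [0.5678, 0.0479, 0.1972]
eef_rot: [-0.451, 0.686, 0.491, 0.291]
wrist_force: [0.5, 0.4, -2.6]
opening: 0.632
grasp_force: 60.5
```

```bash
python3 - <<'E'
from h import *
st(); plan([.568,.075,.11])
E
```

```text
11.85 [0.5678 0.0479 0.1972] q [-0.6123  0.563   1.5518  0.8318  1.8292 -0.4205] F [ 0.5495  0.3996 -2.5624] 0.6316374448046126 60.506313694640994
t 11.85 goal [0.568, 0.075, 0.11] d [ 0.0016  0.271  -0.8719] w [ 0.0059 -0.1085  0.05  ] deg 21.524699955777777
```

Emit:
servo_tool:
  steps:
    - {"dx":0,"dy":0,"dz":-0.1,"wx":0.002,"wy":-0.035,"wz":0.016}
    - {"dx":0,"dy":0.07,"dz":-0.3,"wx":0.004,"wy":-0.07,"wz":0.033}
    - {"dx":0,"dy":0.15,"dz":-0.5,"wx":0.005,"wy":-0.1,"wz":0.046}
    - {"dx":0,"dy":0.22,"dz":-0.65,"wx":0.006,"wy":-0.1085,"wz":0.05}
    - {"dx":0,"dy":0.27,"dz":-0.75,"wx":0.006,"wy":-0.1085,"wz":0.05}

```text
time_s: 12.27
eef_pos: [0.5673, 0.0756, 0.1205]
eef_rot: [-0.39, 0.584, 0.608, 0.37]
wrist_force: [-0.3, 1.2, -2.1]
opening: 0.631
grasp_force: 60.5
```

```bash
python3 - <<'E'
from h import *
st(); plan([.568,.075,.12])
t=cam('top'); s=cam('scene')
A_=cv2.cvtColor(t['frame'],cv2.COLOR_RGB2BGR)[110:300,140:440]; B_=cv2.cvtColor(s['frame'],cv2.COLOR_RGB2BGR)[110:300,220:520]
cv2.imwrite('pics/c7.png',cv2.resize(np.vstack([A_,B_]),None,fx=1.57,fy=1.57,interpolation=cv2.INTER_CUBIC))
E
```

```text
12.2667 [0.5673 0.0756 0.1205] q [-0.5771  0.6698  1.582   0.8388  1.7178 -0.8727] F [-0.2627  1.2383 -2.148 ] 0.6308838842232444 60.53508259356022
t 12.2667 goal [0.568, 0.075, 0.12] d [ 0.0066 -0.006  -0.0047] w [-0.0003 -0.0021  0.0006] deg 0.38869554138768303
```

View pics/c7.png

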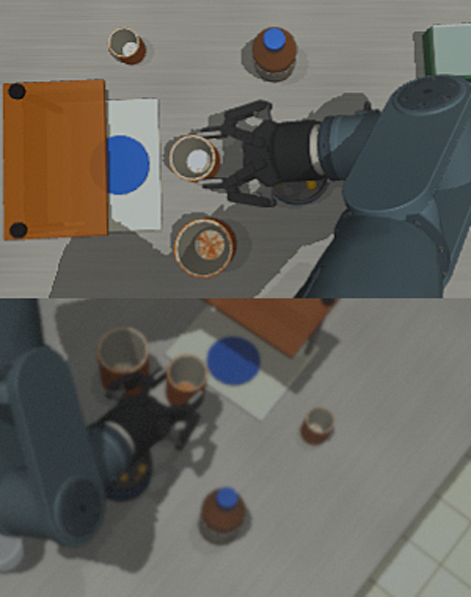

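The top view shows the cup empty (white floor visible at 197,160), with balls in the jar and none on the bench. I'll check the cup's offset in the grip and then return it to the mat.

```bash
python3 - <<'E'
from h import *
c=cam('top'); p=np.array(ctrl.get_obs()['eef_pos'])
print('offs',atz(c,(140+194.5/1.57,110+157.5/1.57),p[2]+.038)-p)
plan([.5675,.2045,.062])
E
```

```text
offs [ 0.0007 -0.0243  0.038 ]
t 12.4167 goal [0.5675, 0.2045, 0.062] d [-0.0014  1.2925 -0.5933] w [-0.0003 -0.0027  0.0009] deg 0.5058923724451706
```

Emit:
servo_tool:
  steps:
    - {"dx":0,"dy":0.05,"dz":-0.15,"wx":0,"wy":-0.002,"wz":0}
    - {"dx":0,"dy":0.12,"dz":-0.3,"wx":0,"wy":-0.002,"wz":0}
    - {"dx":0,"dy":0.2,"dz":-0.45,"wx":0,"wy":-0.002,"wz":0}
    - {"dx":0,"dy":0.3,"dz":-0.55,"wx":0,"wy":-0.002,"wz":0}
    - {"dx":0,"dy":0.4,"dz":-0.58,"wx":0,"wy":-0.002,"wz":0}

```text
time_s: 12.83
eef_pos: [0.5666, 0.1165, 0.0605]
eef_rot: [-0.39, 0.584, 0.608, 0.371]
wrist_force: [-0.6, 1.2, -2.0]
opening: 0.634
grasp_force: 60.6
```

Emit:
servo_tool:
  steps:
    - {"dx":0,"dy":0.2,"dz":0,"wx":0,"wy":0,"wz":0}
    - {"dx":0,"dy":0.4,"dz":0,"wx":0,"wy":0,"wz":0}
    - {"dx":0,"dy":0.6,"dz":0,"wx":0,"wy":0,"wz":0}
    - {"dx":0,"dy":0.78,"dz":0,"wx":0,"wy":0,"wz":0}
    - {"dx":0,"dy":0.88,"dz":0,"wx":0,"wy":0,"wz":0}

```text
time_s: 13.25
eef_pos: [0.5667, 0.2057, 0.0628]
eef_rot: [-0.389, 0.583, 0.609, 0.371]
wrist_force: [-0.7, -0.2, -2.5]
opening: 0.636
grasp_force: 60.5
```

```bash
python3 - <<'E'
from h import *
st(); plan([.5675,.2045,.042])
w=cam('wrist'); s=cam('scene'); t=cam('top')
b=lambda c,y,x,h,k:cv2.resize(cv2.cvtColor(c['frame'],cv2.COLOR_RGB2BGR)[y:y+h,x:x+h],(k,k),interpolation=cv2.INTER_CUBIC)
cv2.imwrite('pics/c8.png',np.hstack([b(w,100,220,200,260),b(s,100,330,80,260),b(t,170,175,80,260)]))
print(proj(t,[[.568,.182,.01]]),proj(s,[[.568,.182,.01]]),proj(w,[[.568,.182,.01]]))
E
```

```text
13.25 [0.5667 0.2057 0.0628] q [-0.3849  0.7214  1.666   0.97    1.5228 -0.8967] F [-0.6974 -0.1932 -2.5428] 0.6361007880201647 60.50864132121205
t 13.25 goal [0.5675, 0.2045, 0.042] d [ 0.0075 -0.0124 -0.2076] w [-0.0003 -0.0005  0.0002] deg 0.12161958812954926
[[216.1626 214.8812]] [[368.6135 149.2746]] [[320.1663 332.1537]]
```

View pics/c8.png

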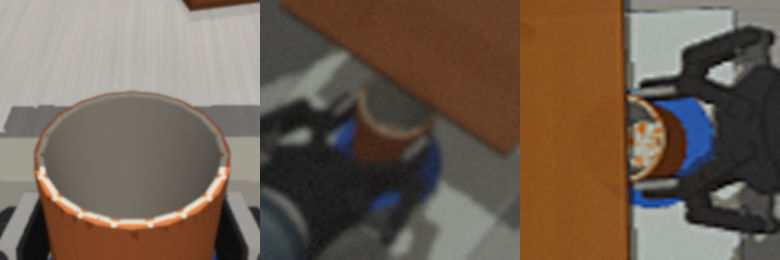

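The cup rim is level and centred over the mat (top crop: cup at 650,138, blue mat around it). Lower it gently.

Emit:
servo_tool:
  steps:
    - {"dx":0.005,"dy":0,"dz":-0.05,"wx":0,"wy":0,"wz":0}
    - {"dx":0.005,"dy":0,"dz":-0.1,"wx":0,"wy":0,"wz":0}
    - {"dx":0.005,"dy":0,"dz":-0.14,"wx":0,"wy":0,"wz":0}
    - {"dx":0.005,"dy":0,"dz":-0.17,"wx":0,"wy":0,"wz":0}
    - {"dx":0.005,"dy":0,"dz":-0.19,"wx":0,"wy":0,"wz":0}

```text
time_s: 13.82
eef_pos: [0.5683, 0.2024, 0.0431]
eef_rot: [-0.388, 0.584, 0.608, 0.372]
wrist_force: [-0.3, 0.2, -2.7]
opening: 0.631
grasp_force: 60.5
```

Emit:
servo_tool:
  steps:
    - {"dx":0,"dy":0,"dz":-0.003,"wx":0,"wy":0,"wz":0}
    - {"dx":0,"dy":0,"dz":-0.006,"wx":0,"wy":0,"wz":0}
    - {"dx":0,"dy":0,"dz":-0.009,"wx":0,"wy":0,"wz":0}
    - {"dx":0,"dy":0,"dz":-0.012,"wx":0,"wy":0,"wz":0}
    - {"dx":0,"dy":0,"dz":-0.012,"wx":0,"wy":0,"wz":0}

```text
time_s: 14.23
eef_pos: [0.5684, 0.2029, 0.0428]
eef_rot: [-0.388, 0.583, 0.609, 0.372]
wrist_force: [-0.6, -0.1, -3.0]
opening: 0.631
grasp_force: 60.5
```

Emit:
servo_tool:
  steps:
    - {"dx":0,"dy":0.01,"dz":-0.004,"wx":0,"wy":0,"wz":0}
    - {"dx":0,"dy":0.015,"dz":-0.008,"wx":0,"wy":0,"wz":0}
    - {"dx":0,"dy":0.015,"dz":-0.012,"wx":0,"wy":0,"wz":0}
    - {"dx":0,"dy":0.015,"dz":-0.014,"wx":0,"wy":0,"wz":0}
    - {"dx":0,"dy":0.015,"dz":-0.014,"wx":0,"wy":0,"wz":0}

```text
time_s: 14.65
eef_pos: [0.5686, 0.2043, 0.042]
eef_rot: [-0.388, 0.583, 0.609, 0.372]
wrist_force: [-1.3, -3.5, 3.2]
opening: 0.632
grasp_force: 61.3
```

Contact shows as about 6 N upward, so I'll open the jaw.

Emit:
servo_tool:
  steps:
    - {"dx":0,"dy":0,"dz":0,"wx":0,"wy":0,"wz":0}
    - {"dx":0,"dy":0,"dz":0,"wx":0,"wy":0,"wz":0}
    - {"dx":0,"dy":0,"dz":0,"wx":0,"wy":0,"wz":0}
    - {"dx":0,"dy":0,"dz":0,"wx":0,"wy":0,"wz":0}
    - {"dx":0,"dy":0,"dz":0,"wx":0,"wy":0,"wz":0}
  jaw: 1

```text
time_s: 15.07
eef_pos: [0.5682, 0.2045, 0.0412]
eef_rot: [-0.388, 0.583, 0.609, 0.372]
wrist_force: [-0.2, -0.8, -0.0]
opening: 0.999
grasp_force: 0.0
```

Emit:
servo_tool:
  steps:
    - {"dx":0,"dy":0,"dz":0,"wx":0,"wy":0,"wz":0}
    - {"dx":0,"dy":0,"dz":0,"wx":0,"wy":0,"wz":0}
    - {"dx":0,"dy":-0.06,"dz":0.03,"wx":0,"wy":0,"wz":0}
    - {"dx":0,"dy":-0.15,"dz":0.07,"wx":0,"wy":0,"wz":0}
    - {"dx":0.01,"dy":-0.25,"dz":0.11,"wx":0,"wy":0,"wz":0}

```text
time_s: 15.48
eef_pos: [0.5691, 0.1787, 0.0527]
eef_rot: [-0.388, 0.583, 0.609, 0.371]
wrist_force: [0.5, 0.4, -0.9]
opening: 0.997
grasp_force: 0.0
```

Emit:
servo_tool:
  steps:
    - {"dx":0.01,"dy":-0.15,"dz":0.07,"wx":0,"wy":0,"wz":0}
    - {"dx":0.015,"dy":-0.3,"dz":0.14,"wx":0,"wy":0,"wz":0}
    - {"dx":0.02,"dy":-0.45,"dz":0.21,"wx":0,"wy":0,"wz":0}
    - {"dx":0.03,"dy":-0.65,"dz":0.3,"wx":0,"wy":0,"wz":0}
    - {"dx":0.04,"dy":-0.85,"dz":0.4,"wx":0,"wy":0,"wz":0}

```text
time_s: 15.9
eef_pos: [0.5734, 0.0921, 0.0932]
eef_rot: [-0.388, 0.584, 0.609, 0.372]
wrist_force: [0.1, 0.1, 0.4]
opening: 1.006
grasp_force: 0.0
```

Emit:
servo_tool:
  steps:
    - {"dx":0,"dy":0,"dz":0.2,"wx":0,"wy":0,"wz":0}
    - {"dx":0,"dy":0,"dz":0.4,"wx":0,"wy":0,"wz":0}
    - {"dx":0,"dy":0,"dz":0.6,"wx":0,"wy":0,"wz":0}
    - {"dx":0,"dy":0,"dz":0.8,"wx":0,"wy":0,"wz":0}
    - {"dx":0,"dy":0,"dz":0.95,"wx":0,"wy":0,"wz":0}

```text
time_s: 16.32
eef_pos: [0.5739, 0.0926, 0.1896]
eef_rot: [-0.387, 0.584, 0.609, 0.372]
wrist_force: [-0.4, -0.6, -0.5]
opening: 1.0
grasp_force: 0.0
```

Emit:
servo_tool:
  steps:
    - {"dx":-0.1,"dy":0,"dz":0.2,"wx":0,"wy":0,"wz":0}
    - {"dx":-0.3,"dy":0,"dz":0.4,"wx":0,"wy":0,"wz":0}
    - {"dx":-0.5,"dy":0,"dz":0.6,"wx":0,"wy":0,"wz":0}
    - {"dx":-0.7,"dy":0,"dz":0.8,"wx":0,"wy":0,"wz":0}
    - {"dx":-0.9,"dy":0,"dz":0.9,"wx":0,"wy":0,"wz":0}

```text
time_s: 16.73
eef_pos: [0.483, 0.0933, 0.2797]
eef_rot: [-0.387, 0.583, 0.61, 0.372]
wrist_force: [-0.5, 0.8, 0.2]
opening: 0.998
grasp_force: 0.0
```

Emit:
servo_tool:
  steps:
    - {"dx":-0.2,"dy":0,"dz":0.1,"wx":0,"wy":0,"wz":0}
    - {"dx":-0.4,"dy":0,"dz":0.2,"wx":0,"wy":0,"wz":0}
    - {"dx":-0.6,"dy":0,"dz":0.2,"wx":0,"wy":0,"wz":0}
    - {"dx":-0.8,"dy":0,"dz":0.2,"wx":0,"wy":0,"wz":0}
    - {"dx":-0.8,"dy":0,"dz":0.2,"wx":0,"wy":0,"wz":0}

```text
time_s: 17.15
eef_pos: [0.4011, 0.0941, 0.2977]
eef_rot: [-0.388, 0.584, 0.609, 0.371]
wrist_force: [1.0, -0.0, 0.0]
opening: 1.0
grasp_force: 0.0
```

```bash
python3 - <<'E'
from h import *
st()
s=cam('scene'); t=cam('top')
b=lambda c,y,x,h,w,k:cv2.resize(cv2.cvtColor(c['frame'],cv2.COLOR_RGB2BGR)[y:y+h,x:x+w],None,fx=k,fy=k,interpolation=cv2.INTER_CUBIC)
cv2.imwrite('pics/c9.png',np.vstack([b(t,120,140,140,360,2.1),b(s,90,180,140,360,2.1)]))
E
```

```text
17.15 [0.4011 0.0941 0.2977] q [-0.7411  0.0732  1.9603  0.7682  1.9648 -0.8131] F [ 0.9729 -0.0442  0.0088] 1.0000922479102272 0.0
```

View pics/c9.png

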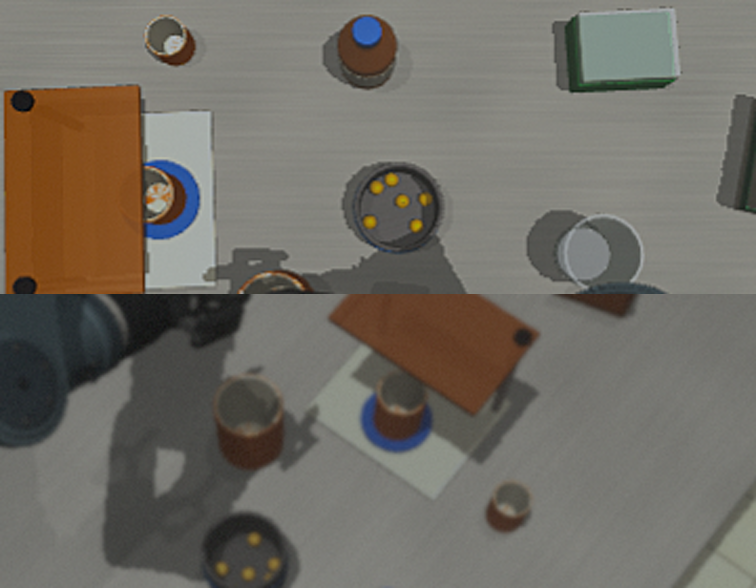

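All six balls are in the jar (377–426, 180–226), the jar hasn't moved, and the cup stands upright, centred on the mat. The arm is clear and nothing else was disturbed, so I'll hand in.

```bash
python3 -c "
from bench import workorder; print(workorder.hand_in())"
```

```text
the job is handed in; nothing more can be done
None
```

The job is handed in at about 17 s of the 61 s allowed: all six balls are in the blue-banded jar, the empty cup stands upright in the middle of the mat under the shield, and nothing was spilled or disturbed.

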